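# Dispense one thread spool and slide it to the ready spot

## Robot

A 7-joint arm with a two-finger parallel gripper is mounted at the origin on the work surface. World frame = base frame: x ahead of the robot, y to its left, z up, the work surface at z = 0. Lengths are in m, angles in rad, forces in N, time in s.
With the tool pointing down it reaches from about 0.425 to 0.925 m from the base axis. Payload 6.8 kg.
Tool frame: the origin (TCP) lies on the centre line of the jaws, within the pads' length; the fingertips stand 17 mm ahead of it and the grasp point (between the pads) lies 2 mm behind it; z points along the fingers, x is the direction in which the jaws open and shut, and the axes are right-handed (so a half turn about z gives the same grasp; the last joint's range is limited). The gripper opens to 85 mm and grips with 20 to 120 N. Pads are 22 mm wide; open, the fingers measure 114 mm over their backs; the gripper's body (76 mm by 85 mm) begins 54 mm behind the grasp point. The pads swing forward as they close: fully open they stand 13 mm farther back than shut.
Start: joints at [1.044, 0.477, 0.022, 1.555, -0.011, 1.109, -0.083], TCP at [0.275, -0.617, 0.248] pointing down, gripper open.
Joint ranges: [-2.96, 2.96], [-0.34, 2.1], [-1.41, 1.46], [0.24, 2.44], [-1.37, 4.51], [0.17, 1.92], [-2.96, 2.96]. Speed limits (rad/s): [2.39, 2.39, 3.14, 3.14, 3.14, 3.14, 3.14].

## Interface

Orientations are given as a rotation vector (axis times angle).
In Python, from bench import r gives the robot as it stands.
- The arm moves only by the tool arm_command, never from a script. Its argument "increments" is a list of rows, each a list of 3 entries, a list of its own where there are three numbers: the shift along the world's x, y, z in m, then the turn, a rotation vector about the world's x, y, z in rad, then the opening in per cent of the stroke, from 0 (shut) to 100 (fully open). A call has 1 to 10 rows; each row is the pose to reach, as a shift and turn from the pose commanded when the call began; what a row does not reach only later rows make up. A row lasts 1/10 s, in which the tool goes at most 50 mm and 8.59 degrees, less where a joint would pass 70% of its speed; a pose out of reach is approached as far as the arm can. A call with a gripper value outside its range is refused whole. The fingers move at their own pace and stop on an object; "newtons" is the grip in N (left out, the last holds). Time passes only in rows, so rows that repeat a pose let the fingers close. It gives the time, the measured TCP pose, the force and the opening at its end, in the units of the state.
- r.get_obs(): the state, without advancing time (a new reading comes with each control period).
- r.grab_frame(name): name is "side" or "top"; returns the picture (480x640x3 uint8, blue, green, red); there is no depth.
- r.camera_model(name): a dict with "camera_matrix" (3x3 intrinsics, pixels), "camera_from_world" (4x4, takes a point from world to camera coordinates). Camera axes: x right, y down, z forward; pixel columns grow to the right and rows downward; lengths in m; the calibration is good to about 2 mm. A picture is of the moment at which its call begins. camera_model takes no time and is no camera call.
- r.hand_in(): hands the job in, once; it reports no verdict.
The state is a dict: "clock": time; "joints": joint angles; "qvel": joint speeds; "tau": joint torques, N m; "tcp_pos": TCP position; "orientation": TCP orientation; "contact_force": force on the tool from outside, world axes, zero at the start; "moment": the same for the moment, N m; "grip_width": finger opening in m.
Only numpy, scipy, OpenCV 4.12 (cv2) and the standard library are available. Lean on these libraries where they do the work, as an engineer would, in place of code of your own. Each camera call takes 0.05 s, during which the arm holds its last target. There are 200 camera calls.

## Task

Press the yellow plunger of the green spool feeder all the way down once and let it come back up, so that it pushes a single thread spool out of the mouth. Then nudge that spool aside with the fingers, sliding it over the table until it stands wholly on the cork disc, not the blue one, and move clear. Do not pick the spool up or tip it over, leave the other spools in the feeder, and do not disturb the bottle, the bowl or the hook case.

Things in the scene. Friction and masses are not known exactly. Their poses are not given: they have to be found in the camera images.
- feeder: Green feeder fixed to the table. Origin on the table under the centre of its magazine; x points out of the mouth (the way the spool leaves), z up. Magazine: open-topped square well, 46 x 46 mm outside, 46 mm high, holding a stack of three spools (the top one stands 8 mm proud). Behind it (x -20 to -130 mm) a housing 46 mm wide, 50 mm high, carries the plunger; steel feet 4 mm high reach y = +-38 mm.
- magazine (a point): Point on the table at the centre of the magazine (the feeder's origin and axes). The mouth is in the magazine's front, outer face at x = 23 mm, 38 mm wide, 22 mm high. Once the plunger rises the next spool drops to the table inside; a second press would eject that one too.
- plunger_top (a point): Centre of the flat top of the yellow plunger cap (40 mm across, 10 mm thick), 65 mm behind the feeder's origin (x = -65 mm); 95 mm above the table when up. It moves straight down with the plunger.
- plunger (a joint): Plunger travel in m: 0 up, 0.024 fully down (at a stop). A spring returns it; it takes about 3 N to start and 8 N to hold down, plus about 1 N for each 30 mm/s of speed (it is damped; press and release without haste). Pressing drives a bar (26 x 15 mm) through the magazine, 3.5 mm per mm of travel; it withdraws as the plunger rises.
- spool0: The lowest spool at the start, the one a press ejects: red thread between black flanges, an upright cylinder 36 mm across, 18 mm high, about 25 g. Origin at the centre of its underside, z along its axis. All three look alike. A full press slides it over the table till its centre is about 80 mm in front of the feeder's origin, some cm farther if pressed fast.
- spool1: The second spool in the stack, same size; its underside starts 18 mm above the table.
- spool2: The top spool in the stack, same size; its underside starts 36 mm above the table.
- cork_disc: Tan cork disc with a narrow white rim, 90 mm across in all, let into the table, flush (it is no obstacle); origin at its centre. It lies to the front left or front right of the feeder.
- blue_disc: Blue disc of the same size and rim, also flush, on the feeder's other side. Not the target.
- cement: Small loose upright bottle with a black cap, 30 mm across and 55 mm high, about 60 g, some way in front of the mouth; origin at the centre of its underside. Bystander.
- bowl: Loose ochre ceramic bowl, 110 mm across the rim, 35 mm high, beside the feeder's housing; origin at the centre of its underside. Bystander.
- hook_case: Loose flat grey plastic hook case, 70 x 45 x 18 mm, on the other side of the feeder's housing; origin at the centre of its underside. Bystander.
Things that resemble listed ones, but are neither listed nor needed, are in the scene too. Leave any orange or pink look-alike of the spool2 alone.

How it is judged:
By the outcome, as a careful person would: the job done as asked, in the order asked, and still so for the second after the job is handed in, with the robot touching nothing.
It also fails if it takes over 42 s, if anything falls off the work surface, if the arm or the gripper's body presses on something with over 40 N, if the wrist force passes 120 N, or if a joint passes its speed limit or range.

## Working session

There is one attempt and no reset: what is moved stays moved. The work goes in short steps, Python scripts to look and compute and a tool call to move; the robot and the scene stay as the last step left them, time stands still between calls to the robot, and variables do not carry over. Pictures are saved under pics/ and viewed, about 8 in all and at most 12, crops included, and the job is handed in when it is done.

Besides the shell and the picture viewer there is one more tool, called after "Request:" as name(argument=value, ...), one argument or row to a line, values as JSON. arm_command: Moves the arm, as the interface text tells. Its arguments: {"type":"object","properties":{"increments":{"type":"array","items":{"type":"array"}},"newtons":{"type":"number"}},"required":["increments"]}

```bash
mkdir -p pics
cat > h.py <<'E'
import numpy as np, cv2
from bench import r
def ray(n,u,v,z):
    m=r.camera_model(n);K=np.array(m["camera_matrix"]);T=np.array(m["camera_from_world"])
    R,t=T[:3,:3],T[:3,3];c=-R.T@t;d=R.T@np.linalg.solve(K,[u,v,1.]);return c+d*(z-c[2])/d[2]
def proj(n,p):
    m=r.camera_model(n);K=np.array(m["camera_matrix"]);T=np.array(m["camera_from_world"])
    q=K@(T[:3,:3]@np.array(p)+T[:3,3]);return q[:2]/q[2]
E
python3 - <<'E'
from h import *
for n in("top","side"):
    cv2.imwrite(f"pics/{n}0.png",r.grab_frame(n))
    T=np.array(r.camera_model(n)["camera_from_world"]);print(n,-T[:3,:3].T@T[:3,3],T[2,:3])
o=r.get_obs();print(o["clock"],o["tcp_pos"],o["orientation"],o["grip_width"],o["contact_force"])
E
```

```text
top [0.50741901 0.0288128  0.74721867] [ 0.04163144  0.03743901 -0.99843134]
side [0.42629751 0.61907327 0.59230049] [ 0.16038187 -0.73629216 -0.65738232]
0.1 [ 0.27425826 -0.61620836  0.24740563] [-2.63397839e+00  1.71074569e+00  2.32007171e-03] 0.0854663348126752 [ 0.72470282 -0.04056926  0.28005914]
```

View pics/top0.png

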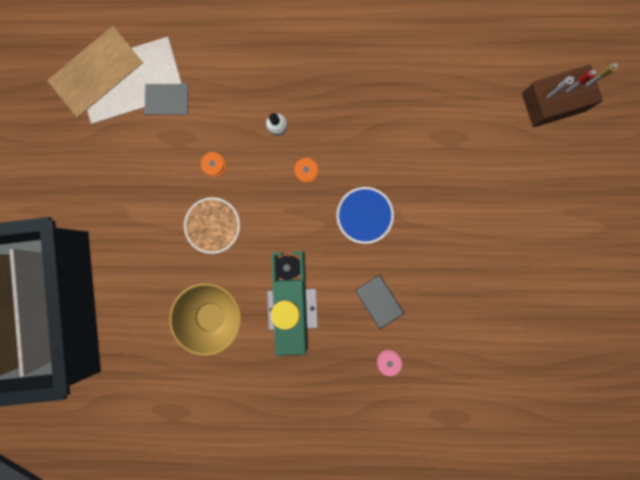

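View pics/side0.png

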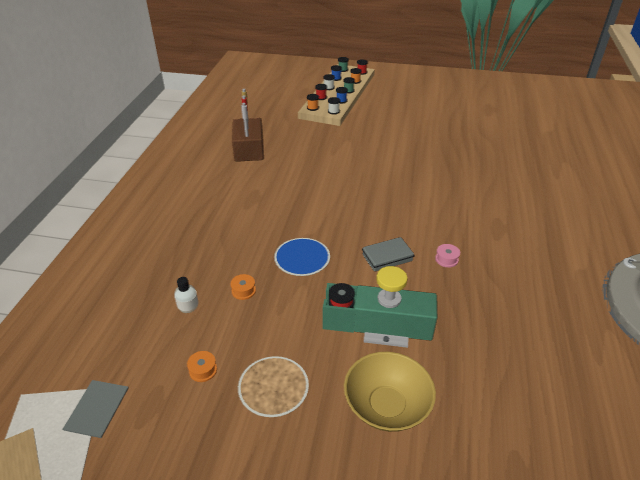

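The top view shows the feeder with its cap at (285,315) and top spool at (287,267), so the mouth faces up the image. The cork disc is at (212,225), the blue disc at (365,215), and the bottle at (277,123). Orange decoys are at (212,163) and (306,170), the bowl at (205,319) and the case at (380,301). The side view agrees.

Run:
```python
from h import *
im=cv2.imread("pics/top0.png");hsv=cv2.cvtColor(im,cv2.COLOR_BGR2HSV)
sd=cv2.imread("pics/side0.png");hs=cv2.cvtColor(sd,cv2.COLOR_BGR2HSV)
def blob(h,lo,hi,box=None):
    m=cv2.inRange(h,lo,hi)
    if box: k=np.zeros_like(m);x0,y0,x1,y1=box;k[y0:y1,x0:x1]=1;m=m*k
    c=max(cv2.findContours(m,0,2)[0],key=cv2.contourArea);return c
def cen(c): M=cv2.moments(c);return M["m10"]/M["m00"],M["m01"]/M["m00"]
cap=cen(blob(hsv,(22,180,150),(32,255,255),(260,290,310,340)));P=ray("top",*cap,.095);print("cap",cap,P)
cs=cen(blob(hs,(22,180,150),(32,255,255),(370,260,415,295)));print("cap side",cs,ray("side",*cs,.093))
g=blob(hsv,(65,60,30),(95,255,255),(255,240,330,370));
rc=cv2.minAreaRect(g);print("green",rc)
for p in cv2.boxPoints(rc): print("  ",p,ray("top",*p,.048))
print("spool2 top",ray("top",287,267,.054),"side",ray("side",342,293,.054))
b=cv2.minEnclosingCircle(blob(hsv,(105,120,60),(125,255,255),(330,180,400,250)));print("blue",b,ray("top",*b[0],0))
w=cv2.minEnclosingCircle(blob(hsv,(0,0,150),(179,70,255),(175,190,245,260)));print("cork",w,ray("top",*w[0],0))
for bx in((195,145,230,182),(290,150,325,190)):
    c=cv2.minEnclosingCircle(blob(hsv,(5,200,150),(14,255,255),bx));print("orange",c,ray("top",*c[0],.016))
print("bottle",ray("top",277,125,.03),ray("side",186,307,0.0))
print("bowl",ray("top",205,319,.035),"case",ray("top",380,301,.018))
```

```text
Traceback (most recent call last):
ValueError: max() iterable argument is empty
```

```bash
cat > m.py <<'E'
from h import *
def blob(h,lo,hi,box):
    m=cv2.inRange(h,lo,hi);x0,y0,x1,y1=box
    c=max(cv2.findContours(m[y0:y1,x0:x1],0,2,offset=(x0,y0))[0],key=cv2.contourArea);return c
def cen(c): M=cv2.moments(c);return M["m10"]/M["m00"],M["m01"]/M["m00"]
E
python3 - <<'E'
from m import *
im=cv2.imread("pics/top0.png");hsv=cv2.cvtColor(im,cv2.COLOR_BGR2HSV)
sd=cv2.imread("pics/side0.png");hs=cv2.cvtColor(sd,cv2.COLOR_BGR2HSV)
print(hsv[315,285],hs[278,392],hsv[320,290],hsv[340,290],hsv[163,206],hsv[215,365],hsv[201,200])
def t(name,f):
    try: print(name,*f())
    except Exception as e: print(name,"ERR",e)
def cap():
    c=cv2.minEnclosingCircle(blob(hsv,(20,150,120),(38,255,255),(260,290,310,340)));return c,ray("top",*c[0],.095)
def caps():
    c=cen(blob(hs,(20,150,170),(38,255,255),(370,260,415,295)));return c,ray("side",*c,.093)
def green():
    rc=cv2.minAreaRect(blob(hsv,(60,60,30),(95,255,255),(255,240,330,370)))
    return [rc]+[ray("top",*p,.048).round(4) for p in cv2.boxPoints(rc)]
t("cap",cap);t("caps",caps);t("green",green)
print("spool2",ray("top",287,267,.054),"side",ray("side",342,293,.054))
def disc(lo,hi,box,z):
    def f():
        c=cv2.minEnclosingCircle(blob(hsv,lo,hi,box));return c,ray("top",*c[0],z)
    return f
t("blue",disc((105,120,60),(125,255,255),(330,180,400,250),0))
t("cork",disc((0,0,150),(179,90,255),(175,190,245,260),0))
t("or1",disc((3,200,150),(16,255,255),(195,145,230,182),.016));t("or2",disc((3,200,150),(16,255,255),(290,150,325,190),.016))
print("bottle",ray("top",277,125,.03),ray("side",186,307,0.0))
print("bowl",ray("top",205,319,.035),"case",ray("top",380,301,.018))
E
```

```text
[ 25 175 232] [ 26 164 205] [ 25 173 231] [ 76  99 113] [ 12 196 226] [110 193 174] [ 16  36 200]
cap ((284.83489990234375, 314.5518798828125), 13.984310150146484) [0.43200705 0.1105817  0.095     ]
caps (390.9788161993769, 277.88380062305293) [0.43353942 0.11246772 0.093     ]
green ((289.318359375, 303.2762145996094), (101.65559387207031, 30.977092742919922), 87.79740142822266) [0.5175 0.1369 0.048 ] [0.5195 0.0906 0.048 ] [0.3699 0.0834 0.048 ] [0.3675 0.1292 0.048 ]
spool2 [0.49701031 0.11328287 0.054     ] side [0.4966768  0.11520035 0.054     ]
blue ((364.7281494140625, 214.78640747070312), 25.475452423095703) [ 0.57988919 -0.00305733  0.        ]
cork ((211.4060821533203, 225.09115600585938), 28.874879837036133) [0.56240751 0.24236307 0.        ]
or1 ((219.0, 171.0), 5.000100135803223) [0.64678058 0.22719977 0.016     ]
or2 ((309.0, 179.5), 1.1181340217590332) [0.63340741 0.0848346  0.016     ]
bottle [0.71575435 0.13409382 0.03      ] [0.72343127 0.13778676 0.        ]
bowl [0.41696112 0.23966454 0.035     ] case [ 0.44547104 -0.0261923   0.018     ]
```

Request:
arm_command(
  increments=[
    [[0.02,0.03,0],[0,0,0.06],0],
    [[0.045,0.07,0],[0,0,0.13],0],
    [[0.07,0.11,0],[0,0,0.2],0],
    [[0.095,0.15,0],[0,0,0.27],0],
    [[0.12,0.19,0],[0,0,0.34],0],
    [[0.145,0.23,0],[0,0,0.41],0],
    [[0.17,0.27,0],[0,0,0.48],0],
    [[0.195,0.31,0],[0,0,0.55],0],
    [[0.215,0.345,0],[0,0,0.61],0],
    [[0.226,0.366,0],[0,0,0.65],0],
  ],
)

```text
clock: 1.1
tcp_pos: [0.502, -0.2469, 0.2482]
orientation: [-3.044, 0.77, 0.0]
contact_force: [-0.3, -0.4, -0.3]
grip_width: 0.0003
```

Request:
arm_command(
  increments=[
    [[-0.005,0.025,-0.005],[0,0,0.05],0],
    [[-0.012,0.065,-0.015],[0,0,0.11],0],
    [[-0.02,0.105,-0.025],[0,0,0.18],0],
    [[-0.028,0.145,-0.035],[0,0,0.25],0],
    [[-0.036,0.185,-0.045],[0,0,0.32],0],
    [[-0.044,0.225,-0.055],[0,0,0.39],0],
    [[-0.052,0.265,-0.065],[0,0,0.46],0],
    [[-0.059,0.305,-0.075],[0,0,0.53],0],
    [[-0.065,0.34,-0.08],[0,0,0.59],0],
    [[-0.068,0.362,-0.085],[0,0,0.62],0],
  ],
)

```text
clock: 2.1
tcp_pos: [0.4318, 0.113, 0.163]
orientation: [-3.136, -0.191, 0.0]
contact_force: [0.6, 0.2, 0.1]
grip_width: -0.0003
```

Run:
```python
from h import *
o=r.get_obs();print(o["clock"],o["tcp_pos"],o["orientation"],o["grip_width"],o["contact_force"],o["joints"])
a=r.grab_frame("side")[200:440,200:520];cv2.imwrite("pics/s1.png",cv2.resize(a,None,fx=2,fy=2))
```

```text
2.1 [0.43182442 0.11301778 0.16298848] [-3.13561451e+00 -1.90626219e-01  4.62345947e-04] -0.00027313658227856856 [0.63763158 0.19821777 0.10978437] [ 0.11743972  0.26915677 -0.58224922  2.13349369  0.20639504  0.79258181
 -0.47262296]
```

View pics/s1.png

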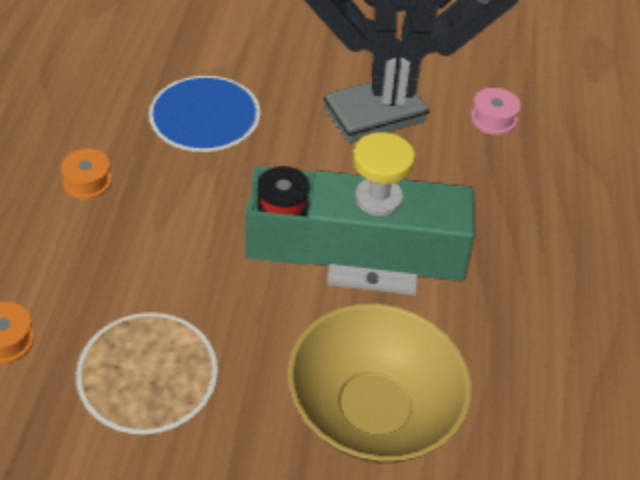

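The shut fingers are above the cap: the tip is at crop (397,103) and the cap at (384,158). I'll approach, then press slowly.

Request:
arm_command(
  increments=[
    [[0,-0.001,-0.015],[0,0,0],0],
    [[0,-0.001,-0.03],[0,0,0],0],
    [[0,-0.001,-0.04],[0,0,0],0],
    [[0,-0.001,-0.046],[0,0,0],0],
    [[0,-0.001,-0.048],[0,0,0],0],
    [[0,-0.001,-0.05],[0,0,0],0],
    [[0,-0.001,-0.052],[0,0,0],0],
    [[0,-0.001,-0.054],[0,0,0],0],
    [[0,-0.001,-0.056],[0,0,0],0],
    [[0,-0.001,-0.058],[0,0,0],0],
  ],
)

```text
clock: 3.15
tcp_pos: [0.433, 0.1103, 0.1059]
orientation: [3.136, 0.185, 0.002]
contact_force: [-3.3, -1.9, 8.6]
grip_width: -0.0005
```

Request:
arm_command(
  increments=[
    [[0,0,-0.0015],[0,0,0],0],
    [[0,0,-0.003],[0,0,0],0],
    [[0,0,-0.0045],[0,0,0],0],
    [[0,0,-0.006],[0,0,0],0],
    [[0,0,-0.0075],[0,0,0],0],
    [[0,0,-0.009],[0,0,0],0],
    [[0,0,-0.0105],[0,0,0],0],
    [[0,0,-0.012],[0,0,0],0],
    [[0,0,-0.0135],[0,0,0],0],
    [[0,0,-0.015],[0,0,0],0],
  ],
)

```text
clock: 4.15
tcp_pos: [0.433, 0.1103, 0.0911]
orientation: [3.136, 0.185, 0.002]
contact_force: [-1.9, -0.3, 9.7]
grip_width: -0.0003
```

Request:
arm_command(
  increments=[
    [[0,0,-0.001],[0,0,0],0],
    [[0,0,-0.002],[0,0,0],0],
    [[0,0,-0.003],[0,0,0],0],
    [[0,0,-0.004],[0,0,0],0],
    [[0,0,-0.004],[0,0,0],0],
  ],
)

```text
clock: 4.65
tcp_pos: [0.433, 0.1104, 0.0879]
orientation: [3.135, 0.185, 0.002]
contact_force: [-5.6, -2.6, 22.5]
grip_width: -0.0001
```

The force rose to 22 N at z 0.088, so the plunger is at its stop. I'll release slowly.

Request:
arm_command(
  increments=[
    [[0,0,0.002],[0,0,0],0],
    [[0,0,0.004],[0,0,0],0],
    [[0,0,0.006],[0,0,0],0],
    [[0,0,0.008],[0,0,0],0],
    [[0,0,0.01],[0,0,0],0],
    [[0,0,0.012],[0,0,0],0],
    [[0,0,0.014],[0,0,0],0],
    [[0,0,0.016],[0,0,0],0],
    [[0,0,0.018],[0,0,0],0],
    [[0,0,0.02],[0,0,0],0],
  ],
)

```text
clock: 5.65
tcp_pos: [0.4323, 0.1104, 0.1063]
orientation: [-3.136, -0.185, 0.001]
contact_force: [1.4, 1.1, 0.2]
grip_width: 0.0002
```

Request:
arm_command(
  increments=[
    [[0,0,0.002],[0,0,0],0],
    [[0,0,0.004],[0,0,0],0],
    [[0,0,0.007],[0,0,0],0],
    [[0,0,0.015],[0,0,0],0],
    [[0,0,0.035],[0,0,0],0],
    [[0,-0.02,0.065],[0,0,0],0],
    [[0,-0.06,0.09],[0,0,0],0],
    [[0,-0.1,0.1],[0,0,0],0],
    [[0,-0.14,0.1],[0,0,0],0],
    [[0,-0.16,0.1],[0,0,0],0],
  ],
)

```text
clock: 6.65
tcp_pos: [0.4321, -0.0532, 0.2072]
orientation: [3.135, 0.179, 0.001]
contact_force: [0.5, 0.5, 0.2]
grip_width: 0.0004
```

Run:
```python
from m import *
for n,(x,y) in(("side",(120,200)),("top",(160,100))):
    a=r.grab_frame(n);cv2.imwrite(f"pics/{n}2f.png",a);cv2.imwrite(f"pics/{n}2.png",cv2.resize(a[y:y+240,x:x+320],None,fx=2,fy=2))
```

```text
(no output)
```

View pics/side2.png

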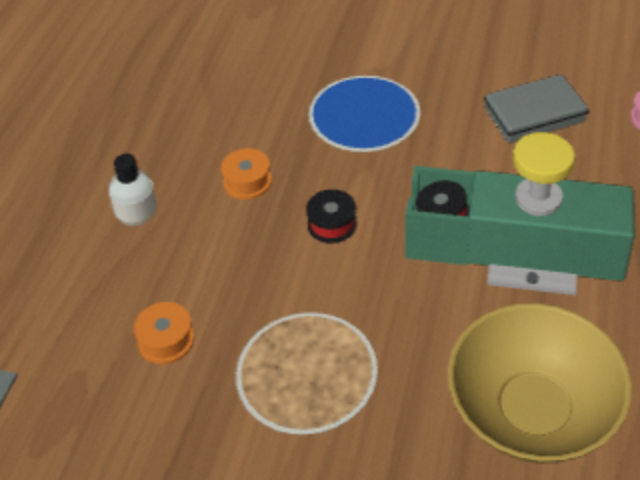

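View pics/top2.png

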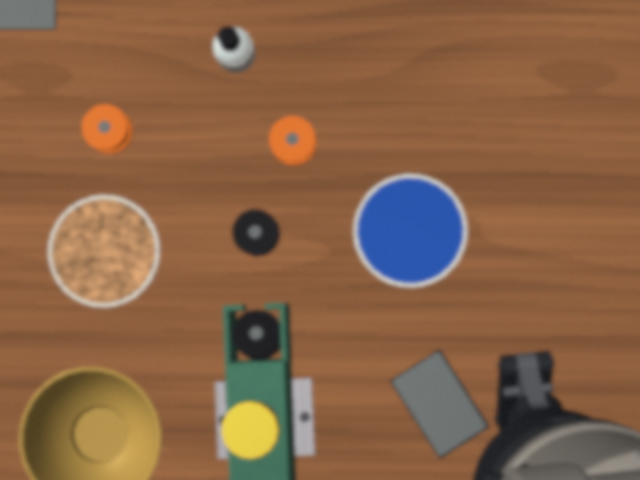

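One spool is out: it sits at crop (256,231) in the top view and (331,208) in the side view. The plunger is up and the stack has dropped. The orange decoy is at top crop (292,139).

Run:
```python
from h import *
f=lambda n,u,v,z:print(n,ray(n,u,v,z).round(4))
f("top",160+256/2,100+231/2,.018);f("side",120+331/2,200+208/2,.018)
f("top",160+292/2,100+139/2,.018);f("side",120+246/2,200+166/2,.018)
f("top",160+104/2,100+250.5/2,0);f("side",120+307/2,200+371/2,0)
print(r.get_obs()["tcp_pos"])
```

```text
top [0.5766 0.117  0.018 ]
side [0.5769 0.1187 0.018 ]
top [0.6488 0.0895 0.018 ]
side [0.6491 0.0906 0.018 ]
top [0.5622 0.2414 0.    ]
side [0.5626 0.2416 0.    ]
[ 0.43203397 -0.05288553  0.20668978]
```

Request:
arm_command(
  increments=[
    [[0.02,0.015,0],[0,0,0],28],
    [[0.05,0.04,0],[0,0,0],28],
    [[0.08,0.07,-0.01],[0,0,0],28],
    [[0.115,0.1,-0.04],[0,0,0],28],
    [[0.14,0.12,-0.075],[0,0,0],28],
    [[0.15,0.129,-0.11],[0,0,0],28],
    [[0.15,0.129,-0.135],[0,0,0],28],
    [[0.15,0.129,-0.155],[0,0,0],28],
    [[0.15,0.129,-0.165],[0,0,0],28],
    [[0.15,0.129,-0.165],[0,0,0],28],
  ],
)

```text
clock: 7.75
tcp_pos: [0.5814, 0.08, 0.0403]
orientation: [-3.136, -0.187, 0.004]
contact_force: [0.3, 0.4, -0.7]
grip_width: 0.0238
```

Run:
```python
from h import *
a=r.grab_frame("side")[200:440,120:440];cv2.imwrite("pics/s3.png",cv2.resize(a,None,fx=2,fy=2))
o=r.get_obs();print(o["tcp_pos"],o["grip_width"])
```

```text
[0.58228962 0.0799757  0.04147935] 0.02373057175770251
```

View pics/s3.png

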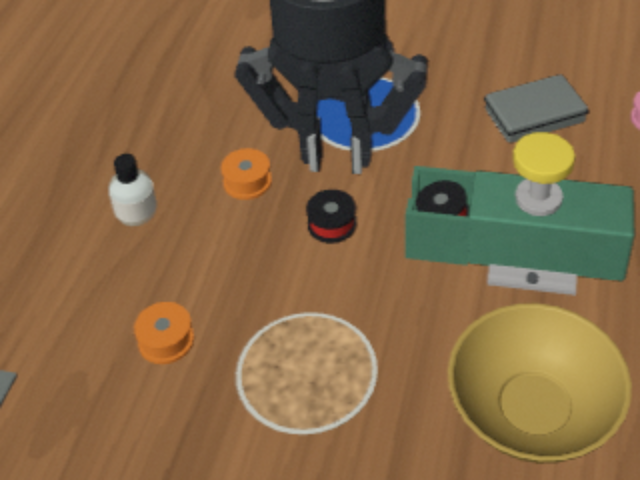

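The open fingers straddle the line behind the spool: tips at crop (314,160) and (358,165), spool at (331,210). I'll lower them and then push.

Request:
arm_command(
  increments=[
    [[0,-0.004,-0.008],[0,0,0],28],
    [[0,-0.004,-0.015],[0,0,0],28],
    [[0,-0.004,-0.02],[0,0,0],28],
    [[0,-0.004,-0.02],[0,0,0],28],
  ],
)

```text
clock: 8.2
tcp_pos: [0.5821, 0.0751, 0.0207]
orientation: [3.136, 0.185, -0.001]
contact_force: [-0.5, 0.3, -0.5]
grip_width: 0.0242
```

Request:
arm_command(
  increments=[
    [[0,0.006,0],[0,0,0],28],
    [[-0.001,0.014,0],[0,0,0],28],
    [[-0.003,0.023,0],[0,0,0],28],
    [[-0.004,0.032,0],[0,0,0],28],
    [[-0.005,0.041,0],[0,0,0],28],
    [[-0.006,0.05,0],[0,0,0],28],
    [[-0.007,0.059,0],[0,0,0],28],
    [[-0.008,0.067,0],[0,0,0],28],
    [[-0.009,0.074,0],[0,0,0],28],
    [[-0.009,0.078,0],[0,0,0],28],
  ],
)

```text
clock: 9.2
tcp_pos: [0.5733, 0.1543, 0.0213]
orientation: [-3.136, -0.186, 0.0]
contact_force: [-0.7, -0.9, 0.9]
grip_width: 0.0238
```

Run:
```python
from h import *
a=r.grab_frame("side")[200:440,120:440];cv2.imwrite("pics/s4.png",cv2.resize(a,None,fx=2,fy=2))
o=r.get_obs();print(o["tcp_pos"],o["grip_width"])
```

```text
[0.57333188 0.15480647 0.02135023] 0.02417310610427887
```

View pics/s4.png

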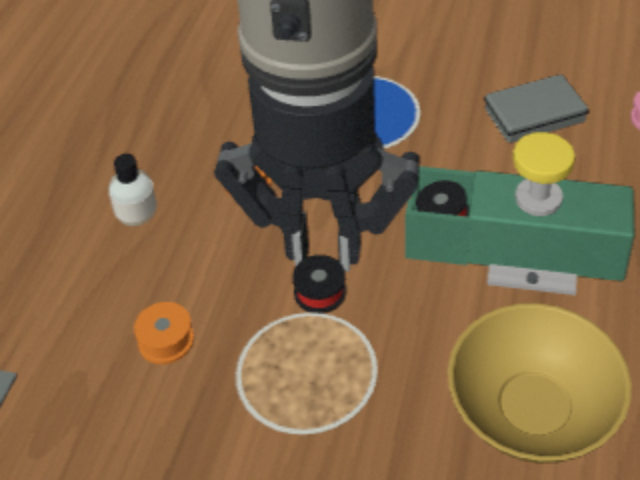

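The spool, now at crop (319,280), is nested against both fingers and sliding toward the cork. I'll push on for about 62 mm, then back off and rise.

Request:
arm_command(
  increments=[
    [[-0.001,0.007,0],[0,0,0],28],
    [[-0.002,0.015,0],[0,0,0],28],
    [[-0.003,0.023,0],[0,0,0],28],
    [[-0.004,0.031,0],[0,0,0],28],
    [[-0.005,0.039,0],[0,0,0],28],
    [[-0.006,0.047,0],[0,0,0],28],
    [[-0.007,0.054,0],[0,0,0],28],
    [[-0.007,0.059,0],[0,0,0],28],
    [[-0.008,0.062,0],[0,0,0],28],
    [[-0.008,0.062,0],[0,0,0],28],
  ],
)

```text
clock: 10.25
tcp_pos: [0.5654, 0.2159, 0.0213]
orientation: [-3.136, -0.186, -0.0]
contact_force: [-0.4, 0.3, -0.4]
grip_width: 0.0236
```

Request:
arm_command(
  increments=[
    [[0,-0.006,0],[0,0,0],28],
    [[0.001,-0.016,0],[0,0,0],28],
    [[0.003,-0.03,0],[0,0,0],28],
    [[0.003,-0.035,0.015],[0,0,0],28],
    [[0.003,-0.035,0.045],[0,0,0],28],
    [[0.003,-0.035,0.085],[0,0,0],28],
    [[0.003,-0.06,0.125],[0,0,0],28],
    [[0.003,-0.1,0.16],[0,0,0],28],
    [[0.003,-0.14,0.18],[0,0,0],28],
    [[0.003,-0.18,0.18],[0,0,0],28],
  ],
)

```text
clock: 11.25
tcp_pos: [0.5704, 0.0335, 0.2064]
orientation: [3.136, 0.184, 0.012]
contact_force: [0.5, -0.1, -0.0]
grip_width: 0.0235
```

Request:
arm_command(
  increments=[
    [[0,-0.03,0],[0,0,0],28],
    [[0,-0.07,0],[0,0,0],28],
    [[0,-0.11,0],[0,0,0],28],
    [[0,-0.14,0],[0,0,0],28],
    [[0,-0.15,0],[0,0,0],28],
    [[0,-0.15,0],[0,0,0],28],
  ],
)

```text
clock: 11.85
tcp_pos: [0.5682, -0.1168, 0.202]
orientation: [3.136, 0.179, 0.001]
contact_force: [-0.1, 0.3, -0.6]
grip_width: 0.0243
```

Run:
```python
from h import *
A=[]
for n,(x,y) in(("side",(120,200)),("top",(160,100))):
    a=r.grab_frame(n)[y:y+240,x:x+320]; A.append(cv2.resize(a,None,fx=1.25,fy=1.25))
cv2.imwrite("pics/end.png",np.hstack(A))
o=r.get_obs();print(o["clock"],o["tcp_pos"],o["contact_force"])
```

```text
11.95 [ 0.56855022 -0.11317101  0.20185058] [0.20808209 0.41684833 0.37496309]
```

View pics/end.png

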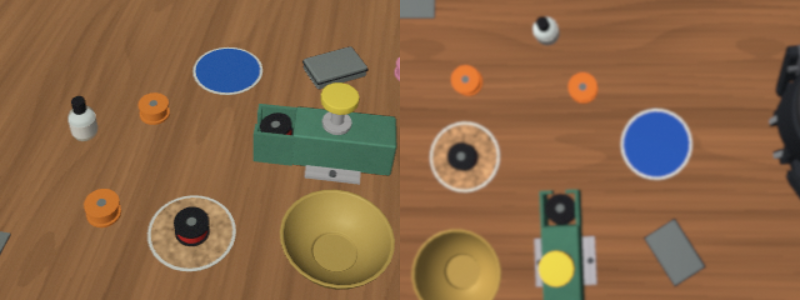

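The spool stands upright, near the centre of the cork disc in both views: (191,225) in the side half and (462,156) in the top half. Everything else is where it was, and the arm is clear.

```bash
python3 -c "
from bench import r
print(r.hand_in())"
```

```text
the job is handed in; nothing more can be done
None
```

The job is done and handed in at about 12 s of the 42 s allowed. `hand_in` gives no verdict.

- **Press:** I pushed the plunger down slowly until it met its stop, where the force rose to about 22 N at 24 mm of travel. I then let it back up slowly. One spool came out, about 80 mm in front of the feeder's origin.
- **Move:** With the fingers part open I slid the spool about 12 cm onto the cork disc, then backed off and moved clear.
- **Last checks:** The last pictures from both cameras show the spool upright, wholly on the cork and close to its centre. The plunger is up, and the remaining spools are still in the magazine. The bottle, bowl, hook case and orange look-alikes show no visible movement. No check failed or disagreed.

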